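# Straighten the spice rack with its front rail and close it

### The arm

A 6-joint arm with a two-finger parallel gripper is mounted at the origin on a cart in front of the work surface, level with it; the furniture and walls round the work are solid. World frame = base frame: x ahead of the robot, y to its left, z up, the work surface at z = 0. Lengths are in m, angles in rad, forces in N, time in s.
With the tool pointing down it reaches from about 0.225 to 0.875 m from the base axis. Payload 3.4 kg.
Tool frame: the origin (TCP) lies midway between the tips of the shut fingers; the grasp point (between the pads) lies grip_depth behind it (grip_depth is the distance from the TCP to the grasp point, in m); z points along the fingers, y is the line along which they close (so a half turn about z gives the same grasp; the last joint's range is limited). The gripper opens to 85 mm and grips with 20 to 120 N. Pads are 22 mm wide; open, the fingers measure 114 mm over their backs; the gripper's body (76 mm by 85 mm) begins 54 mm behind the grasp point. The pads swing forward as they close: fully open they stand 13 mm farther back than shut.
Start: joints at [-1.382, 0.276, 1.505, -0, 1.361, -0.121], TCP at [0.175, -0.548, 0.231] pointing down, gripper open.
Joint ranges: [-2.89, 2.89], [-0.75, 2.08], [0.22, 2.7], [-1.18, 4.32], [0.11, 2.71], [-2.7, 2.7]. Speed limits (rad/s): [2.57, 2.57, 3.14, 3.14, 3.14, 3.14].

### API

Orientations are given as a rotation vector (axis times angle).
In Python, from station import goto, line_to, move_joints, release, close, hold, solve_ik, observe, capture, PlanningError, sign_off, grip_depth gives the robot as it stands. Calls block until the motion is done:
- goto(position, orientation): joint-space move of the TCP to a pose.
- line_to(position, v=0.15, rot=None, stop_force=None): straight line of the TCP; rot=None keeps the orientation; v is the mean speed in m/s. With stop_force (N) it stops when the force on the tool has changed by that much, and returns True; else False.
- move_joints(angles): joint-space move.
- release() and close(grip_force=None): open the fingers fully, or close them until they stop; grip_force is the grip in N (None keeps the last).
- hold(seconds).
- solve_ik(position, orientation): joint angles nearest the present ones, or None.
- observe(): the state.
- capture(name): name is "side" or "top"; returns a dict with "color" (384x512x3 uint8, red, green, blue), "camera_matrix" (3x3 intrinsics, pixels), "R" (3x3) and "t" (3): a world point X has camera coordinates R X + t. Camera axes: x right, y down, z forward; pixel columns grow to the right and rows downward; lengths in m; the calibration is good to about 2 mm. A picture is of the moment at which its call begins. There is no depth.
A pose or a line that the arm cannot do raises PlanningError and nothing moves.
- sign_off(): hands the job in; it is judged then, once.
The state is a dict: "clock": time; "joints": joint angles; "dq": joint speeds; "joint_efforts": joint torques, N m; "position": TCP position; "ee_rot": TCP orientation; "force": force on the tool from outside, world axes, zero at the start; "torque": the same for the moment, N m; "opening": opening from 0.0 (shut) to 1.0 (fully open); "finger_force": force on a finger pad.
Only numpy, scipy, OpenCV 4.12 (cv2) and the standard library are available. Lean on these libraries where they do the work, as an engineer would, in place of code of your own. Each camera call takes 0.05 s, during which the arm holds its last target. There are 200 camera calls.

### The job

The spice rack is being put back in order. Stand the stray spice jar, the one apart from the others, in the free gap of the row, then take the rack's lift-out front rail by its grip and, with the flat of the rail, push the whole uneven row back until every jar stands in line against the back board; finally drop the rail's end lugs fully into the notches of the rack and let go. Do not touch the three jars already at the rack with the fingers, keep everything upright and leave the other things on the worktop alone.

Things in the scene. Friction and masses are not known exactly. Their poses are not given: they have to be found in the camera images.
- rack: Fixed wooden spice rack without a floor (jars stand on the worktop), open towards its -x (robot's side). Origin on the worktop, centre of its 90 (x) by 236 mm (y) outline; x to the back board, y along the row, z up. Front face of the 72 mm high back board at x=+35 mm. Four places 54 mm apart (y near -81, -27, 27, 81 mm), one free. A jar against the board has its axis at x=+12 mm.
- rack_seat (a point): Point of the rack, axes as the rack, on the worktop at the rack's x=-14 mm, y=0: point rail_face belongs here (+-2 mm in x, +-4 in y) once the rail is seated. The end cheeks (10 mm thick, inner faces at y=-108, +108, from rack x=-45 to +35, 50 mm high) each have a notch open at the top, 13 mm wide, 11 mm deep with bevelled mouth, centred at rack x=-19.
- rail_grip (a point): Centre of the grip of the loose front rail (0.2 kg, stands by itself): an upright wooden plate 12 mm thick (x), 56 wide (y), 36 high, pinched from above across its thickness. Axes of the rail: x from the grip to the slat, y along the slat, z up. 72 mm above the rail's bottom edge; open below but for two 8 mm wires at y=-20, +20 that run down, then back to the slat.
- rail_face (a point): Bottom centre of the rail's flat pushing face, same axes, +60 mm in x and -72 mm in z from rail_grip. Slat 10 mm thick (behind this point, to x=-10), 208 mm long, 50 high. A round brass lug (10 mm dia., underside 40 mm above this point, at x=-5) at each upper end makes it 234 mm long overall; the lugs pass over the cheeks when this point is over 10 mm high. Seated, the rail stands on the worktop, lugs down in the notches.
- stray_mid (a point): Centre (half-way up) of the stray spice jar: 45 mm diameter, 106 mm high, upright, cylindrical, of the same shape as the three at the rack (glass, label, green cap), standing apart between the rack and the loose rail; 0.11 kg. z up.
- jar_0_mid (a point): Centre (half-way up) of a spice jar, glass with a label and a green cap, 45 mm diameter, 106 mm high, standing on the worktop in the mouth of the rack; the three are alike in shape. z up.
- jar_1_mid (a point): Centre (half-way up) of a spice jar, glass with a label and a green cap, 45 mm diameter, 106 mm high, standing on the worktop in the mouth of the rack; the three are alike in shape. z up.
- jar_2_mid (a point): Centre (half-way up) of a spice jar, glass with a label and a green cap, 45 mm diameter, 106 mm high, standing on the worktop in the mouth of the rack; the three are alike in shape. z up.
- pepper_mill: Bystander: wooden pepper mill, 58 mm diameter, 170 mm high; origin at the centre of its underside.
- candle_glass: Bystander: candle in a glass, 68 mm diameter, 82 mm high, standing near the left front corner of the rack; origin at the centre of its underside.
- teaspoon: Bystander: teaspoon lying flat near the front edge, 130x27x11 mm, long along its x; origin at the centre of its underside.
- tealight: Bystander: tealight, 38 mm diameter, 15 mm high, near the front edge; origin at the centre of its underside.

How it is judged:
By the outcome, as a careful person would: the job done as asked, in the order asked, and still so for the second after the job is handed in, with the robot touching nothing.
It also fails if it takes over 58 s, if anything falls off the work surface, if the arm or the gripper's body presses on something with over 40 N, if the wrist force passes 120 N, or if a joint passes its speed limit or range.

## Working session

There is one attempt and no reset: what is moved stays moved. The work goes in short steps, each a Python script; the robot and the scene stay as the last script left them, time stands still between calls to the robot, and variables do not carry over. Pictures are saved under pics/ and viewed, at most 10 in all, crops included, and the job is handed in when it is done.

```bash
mkdir -p pics; ls
cat > h.py <<'E'
import numpy as np, cv2, json
from station import *
def shot(n,f,crop=None,s=1):
    c=capture(n); im=c["color"][:,:,::-1]
    np.savez(f"pics/{f}.npz",K=c["camera_matrix"],R=c["R"],t=c["t"],im=im)
    save(f,crop,s); return c
def save(f,crop=None,s=1,out=None):
    im=np.load(f"pics/{f}.npz")["im"]
    if crop: im=im[crop[1]:crop[3],crop[0]:crop[2]]
    cv2.imwrite(f"pics/{out or f}.png",cv2.resize(im,None,fx=s,fy=s,interpolation=cv2.INTER_CUBIC))
def px2w(f,u,v,z):
    d=np.load(f"pics/{f}.npz");K,R,t=d["K"],d["R"],d["t"]
    C=-R.T@t; r=R.T@np.linalg.solve(K,[u,v,1.]); return C+r*(z-C[2])/r[2]
def w2px(f,X):
    d=np.load(f"pics/{f}.npz"); p=d["K"]@(d["R"]@np.array(X)+d["t"]); return p[:2]/p[2]
E
python3 - <<'E'
from h import *
shot("top","top0",None,1.5); shot("side","side0",None,1.5)
o=observe(); print(o,grip_depth)
for f in("top0","side0"):
    d=np.load(f"pics/{f}.npz");print(d["K"],-d["R"].T@d["t"],d["R"])
E
```

```text
pics
{'clock': 0.1, 'joints': array([-1.38200999e+00,  2.76512537e-01,  1.50601247e+00, -4.33703880e-06,
        1.36068170e+00, -1.21004953e-01]), 'dq': array([ 0.00052901, -0.00191661, -0.0031634 ,  0.00063946, -0.0030188 ,
       -0.00051969]), 'joint_efforts': array([ 1.74260684e-03, -4.17698014e+01, -2.46404189e+01, -1.49958687e-04,
        5.73362777e-03, -4.29638064e-06]), 'position': array([ 0.17519651, -0.54716771,  0.2305348 ]), 'ee_rot': array([-3.10238647e+00, -4.84428043e-01,  9.25183644e-05]), 'force': array([0.59469684, 0.57821951, 0.53329865]), 'torque': array([-0.05426252,  0.03386417, -0.00958247]), 'finger_force': 0.0, 'opening': 1.0012440333322776} 0.0187
[[382.56027235   0.         257.05868328]
 [  0.         382.56027235 189.80561212]
 [  0.           0.           1.        ]] [0.44429202 0.07695271 1.05890598] [[ 0.02863842 -0.9990297  -0.0334588 ]
 [-0.99816459 -0.02679473 -0.05430916]
 [ 0.05335995  0.03495271 -0.99796344]]
[[473.02124711   0.         257.87776639]
 [  0.         473.02124711 191.02495117]
 [  0.           0.           1.        ]] [-0.20408157  0.3763168   0.68107882] [[-0.35072351 -0.93631229 -0.0176725 ]
 [-0.58042111  0.23214601 -0.78052519]
 [ 0.73491793 -0.26349104 -0.62487448]]
```

View pics/top0.png

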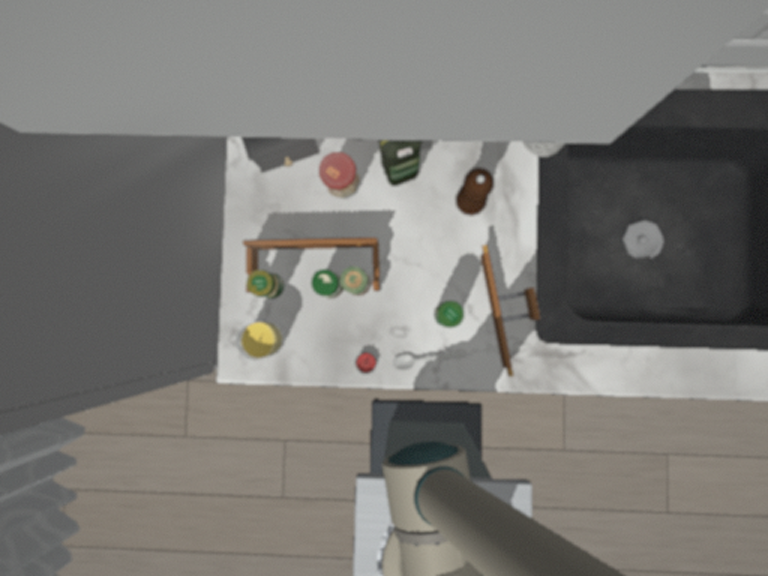

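View pics/side0.png

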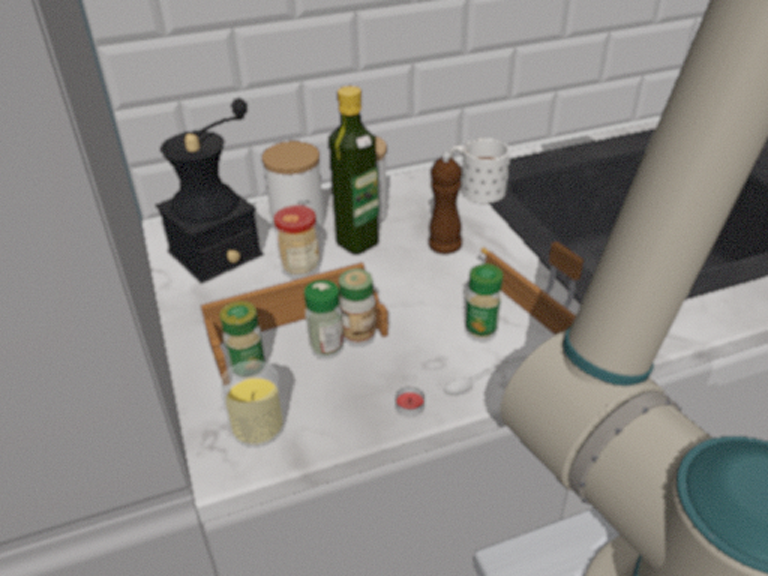

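The top view shows the rack at about (313,262) and its jars at (262,283), (325,282) and (353,280), so the free gap is second from the left. The stray is at (450,313) and the rail's slat runs from (486,248) to (509,372), with the grip at (533,304). The side view agrees. I'll enlarge the top view.

Run:
```python
from h import *
save("top0",(155,150,265,250),7,"c1"); save("top0",(285,150,370,260),5.4,"c2")
```

```text
(no output)
```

View pics/c1.png

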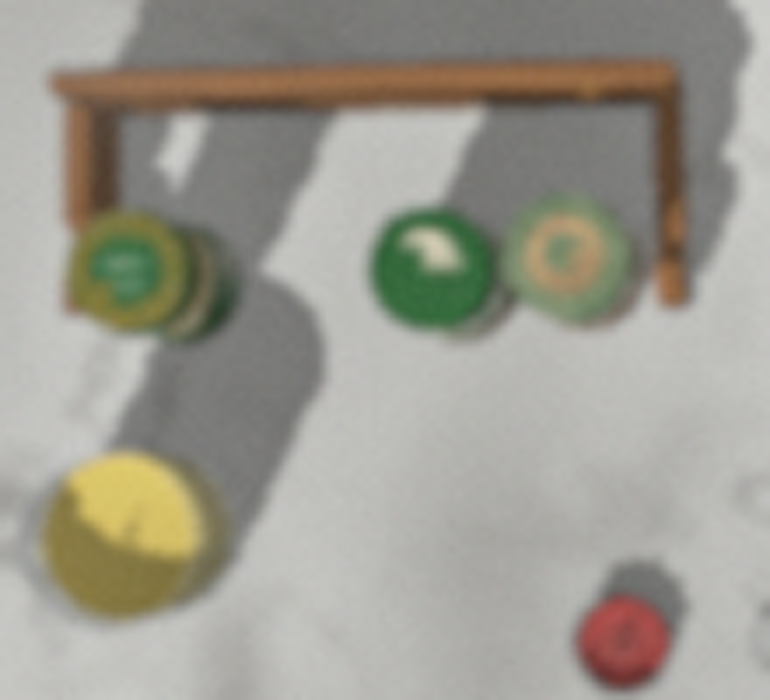

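View pics/c2.png

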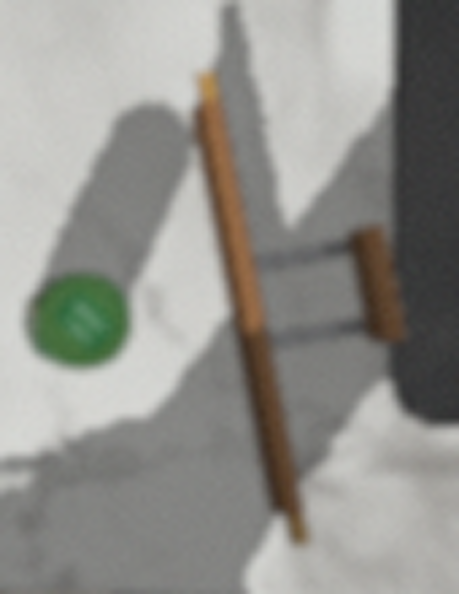

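The crops show, in crop pixels, the rack board's front top edge at about (105,100)–(655,92). The right cheek's front end is at (672,303), and the caps are at (128,272), (433,268) and (568,258). The stray's cap is at (80,318), the lug ends at (207,75) and (300,542), and the grip's top is centred near (381,283).

Run:
```python
from h import *
A=lambda x,y,z:px2w("top0",155+x/7-.43,150+y/7-.43,z)
B=lambda x,y,z:px2w("top0",285+x/5.4-.4,150+y/5.4-.4,z)
np.set_printoptions(precision=4,suppress=True)
for n,p in dict(jL=A(128,272,.106),jM=A(433,268,.106),jR=A(568,258,.106),boardBL=A(55,75,.072),boardBR=A(678,63,.072),boardFL=A(55,97,.072),boardFR=A(678,88,.072),chR=A(672,305,.05),chRo=A(688,250,.05),chLo=A(68,250,.05),stray=B(80,318,.106),lug1=B(207,73,.045),lug2=B(300,543,.045),g1=B(368,228,.09),g2=B(393,341,.09),gbl=B(354,232,.09), slat1=B(197,108,.05),slat2=B(283,515,.05),candle=A(125,533,.06)).items(): print(n,p)
l1,l2=B(207,73,.045),B(300,543,.045);print(np.linalg.norm(l1-l2),(l1+l2)/2,np.arctan2(*(l1-l2)[1::-1]))
for k in ["side0"]:
  for p in (A(128,272,.106),A(433,268,.106),A(568,258,.106),B(80,318,.106)): print(w2px(k,p)*1.5)
  for p in (A(68,250,.05),A(688,250,.05),A(672,305,.05),A(55,97,.072),A(678,88,.072)):print(w2px(k,p)*1.5)
```

```text
jL [0.493  0.3222 0.106 ]
jM [0.4974 0.2123 0.106 ]
jR [0.5023 0.164  0.106 ]
boardBL [0.5678 0.3615 0.072 ]
boardBR [0.5779 0.1285 0.072 ]
boardFL [0.5595 0.3612 0.072 ]
boardFR [0.5686 0.1282 0.072 ]
chR [0.489  0.1292 0.05  ]
chRo [0.5099 0.1238 0.05  ]
chLo [0.5037 0.36   0.05  ]
stray [0.4517 0.0039 0.106 ]
lug1 [ 0.574  -0.0601  0.045 ]
lug2 [ 0.3464 -0.1093  0.045 ]
g1 [ 0.4975 -0.1301  0.09  ]
g2 [ 0.4453 -0.1424  0.09  ]
gbl [ 0.4954 -0.1236  0.09  ]
slat1 [ 0.5561 -0.0549  0.05  ]
slat2 [ 0.36   -0.1001  0.05  ]
candle [0.3975 0.3312 0.06  ]
0.2328599732141939 [ 0.4602 -0.0847  0.045 ] 0.21289733086507576
[239.6941 311.9203]
[323.2243 289.3437]
[357.3836 278.6326]
[484.1347 272.7901]
[215.5187 346.7741]
[384.8138 300.5927]
[386.4356 310.6714]
[204.6281 308.0529]
[367.2803 265.0774]
```

```bash
cat >> h.py <<'E'
from scipy.spatial.transform import Rotation as Ro
RK=np.array([.529,.243]); RY=.041
def rk(x,y): c,s=np.cos(RY),np.sin(RY); return RK+[c*x-s*y,s*x+c*y]
def down(psi):  # closing axis at yaw psi, choosing the half turn with the smaller joint-6 angle is done in best()
    c,s=np.cos(psi),np.sin(psi); return Ro.from_matrix(np.array([[-s,c,0],[c,s,0],[0,0,-1]])).as_rotvec()
def P(xy,zg): return [xy[0],xy[1],zg-grip_depth]
def st(m=""):
    o=observe(); print(m,"t%.1f"%o["clock"],o["position"].round(4),"op%.3f"%o["opening"],"ff%.1f"%o["finger_force"],o["force"].round(1))
E
python3 - <<'E'
from h import *
S=np.array([.4517,.0039])
for psi in(RY,RY+np.pi,RY-np.pi):
    print(psi,[solve_ik(P(a,z),down(psi)) for a,z in((S,.2),(rk(-.038,.0256),.2))])
for psi in(1.789,1.789-np.pi): print(psi,solve_ik(P([.4716,-.137],.26),down(psi)))
for psi in(RY,RY-np.pi): print(psi,solve_ik(P(rk(-.125,0),.26),down(psi)))
for u,v in((317,127),):print("mill base approx",px2w("top0",u,v-5,.17),px2w("top0",313,135,0))
E
```

```text
0.041 [array([-1.45613154e-01,  1.26828379e-01,  1.83309628e+00, -4.44089210e-16,
        1.18166800e+00, -1.86613154e-01]), array([ 3.74273676e-01,  2.83144598e-01,  1.62302048e+00, -4.44089210e-16,
        1.23542758e+00,  3.33273676e-01])]
3.182592653589793 [None, None]
-3.100592653589793 [None, None]
1.789 [-4.24510082e-01  1.42964188e-01  1.65648237e+00 -4.44089210e-16
  1.34214610e+00 -2.21351008e+00]
-1.3525926535897932 [-4.24510082e-01  1.42964188e-01  1.65648237e+00 -4.44089210e-16
  1.34214610e+00  9.28082572e-01]
0.041 [ 3.83486800e-01  1.08787443e-01  1.69748298e+00 -4.44089210e-16
  1.33532223e+00  3.42486800e-01]
-3.100592653589793 None
mill base approx [ 0.65432307 -0.02756987  0.17      ] [ 0.65770103 -0.03722543  0.        ]
```

Run:
```python
from h import *
S=np.array([.4517,.0039]); D=rk(-.038,.0256); r=down(RY)
goto(P(S,.2),r)
line_to(P(S,.078),v=.2,stop_force=8); st("down")
close(30); st("closed")
line_to(P(S,.205),v=.2); st("lift")
goto(P(D,.205),r)
print("contact",line_to(P(D,.095),v=.15,stop_force=6)); st()
shot("side","side1",(100,150,330,300),3.4)
```

```text
down t3.1 [0.4525 0.0035 0.0598] op0.997 ff0.0 [ 0.   0.5 -0.6]
closed t3.5 [0.4521 0.0038 0.0603] op0.529 ff29.7 [-0.3  0.1  5. ]
lift t4.3 [0.4507 0.0041 0.1853] op0.526 ff30.6 [ 0.1  0.3 -1.6]
contact False
 t6.2 [0.4909 0.2668 0.0771] op0.524 ff30.6 [ 0.1  0.6 -1.1]
```

View pics/side1.png

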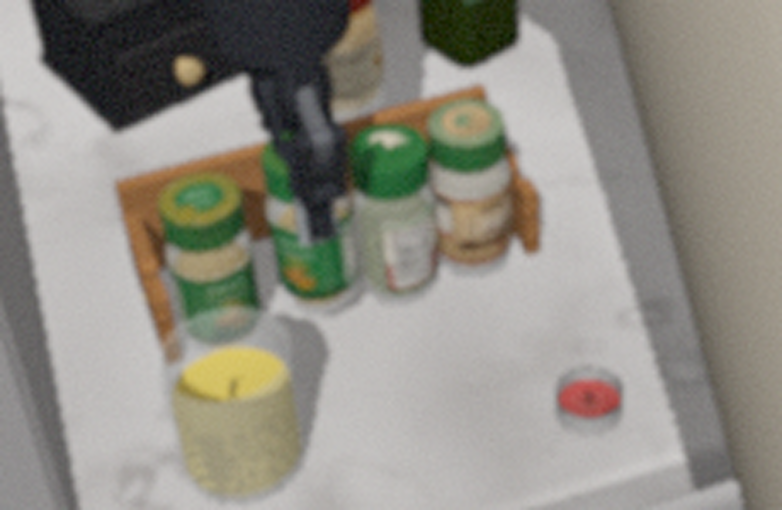

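The stray is held upright over the gap at crop (312,220), clear of the neighbours at (205,250) and (392,210). I'll lower it, release, then go for the rail.

Run:
```python
from h import *
D=rk(-.038,.0256)
print("contact",line_to(P(D,.0775),v=.05,stop_force=4)); st()
release(); st("open")
line_to(P(D,.22),v=.2); st()
G=np.array([.4716,-.137]); rr=down(1.789)
goto(P(G,.20),rr); st("over rail")
shot("top","top1",(155,130,375,260),3.6)
```

```text
contact True
 t6.7 [0.4891 0.2671 0.0596] op0.524 ff30.4 [-2.1  0.9  4.1]
open t7.1 [0.4894 0.2668 0.0593] op1.004 ff0.0 [-0.4 -0.2  0.4]
 t8.0 [0.4892 0.2667 0.2002] op0.998 ff0.0 [-0.8  0.6  0.1]
over rail t10.2 [ 0.4716 -0.1367  0.1811] op1.001 ff0.0 [ 0.5  0.2 -0.7]
```

View pics/top1.png

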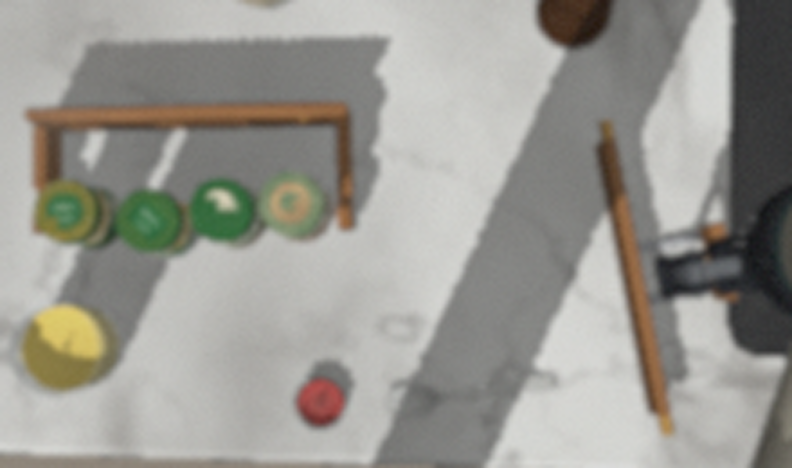

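All four jars stand in the rack, with caps at crop (65,210), (152,220), (224,208) and (292,205). The gripper is centred over the grip at (718,260).

Run:
```python
from h import *
G=np.array([.4716,-.137]); rr=down(1.789)
print(line_to(P(G,.075),v=.15,stop_force=8)); st()
close(80); st("closed")
line_to(P(G,.245),v=.2); st("lift")
# face above rack mouth, short of the jars: face at rack x=-.075
goto(P(rk(-.125-.02,0),.26),down(RY)); st("over")
shot("top","top2",(140,120,290,260),4.2)
```

```text
False
 t11.2 [ 0.4723 -0.1372  0.0569] op0.999 ff0.0 [-0.5 -0.4 -0.3]
closed t11.9 [ 0.4717 -0.1371  0.0563] op0.126 ff79.0 [-0.7 -0.5  0.4]
lift t12.9 [ 0.4707 -0.1366  0.225 ] op0.130 ff78.5 [-0.2  0.8 -2. ]
over t15.1 [0.3842 0.2368 0.2411] op0.126 ff78.6 [-0.6 -0.3 -2.1]
```

View pics/top2.png

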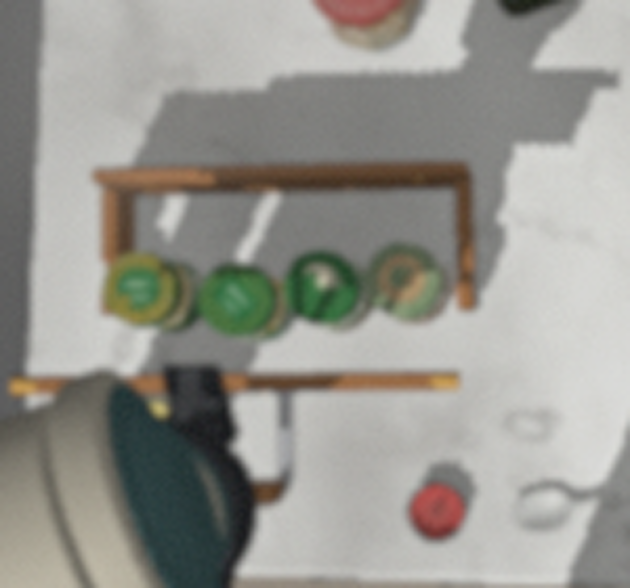

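The rail is over the rack mouth, with lug ends at crop (10,386) and (460,380). I'll work out its lateral offset.

Run:
```python
from h import *
f=lambda x,y:px2w("top2",140+x/4.2-.38,120+y/4.2-.38,.23)
a,b=f(10,387),f(461,380); d=(a-b)[:2]; m=((a+b)/2)[:2]; q=m-RK
c,s=np.cos(RY),np.sin(RY)
print(a,b,np.linalg.norm(d),np.arctan2(-d[0],d[1]),"rack coords of lug centre",c*q[0]+s*q[1],-s*q[0]+c*q[1])
p=observe()["position"][:2]-RK;print("tcp rack",c*p[0]+s*p[1],-s*p[0]+c*p[1])
```

```text
[0.43380045 0.35621641 0.23      ] [0.44416249 0.12135694 0.23      ] 0.23508794406315295 0.044091566552077695 rack coords of lug centre -0.09011557689800245 -0.000520057275967743
tcp rack -0.14482797862788702 -0.0002923354966051705
```

Run:
```python
from h import *
g=lambda fx,fz: P(rk(fx-.06,0),fz+.075)   # rail face pose -> TCP (grasped 3 mm above grip centre)
line_to(g(-.072,.185),v=.15)
print("hit",line_to(g(-.072,.014),v=.15,stop_force=8)); st("low")
print("pushed",line_to(g(-.005,.014),v=.04,stop_force=12)); st("push")
p=observe()["position"][:2]-RK;print("face rx",np.cos(RY)*p[0]+np.sin(RY)*p[1]+.06)
shot("top","top3",(150,130,270,240),5); shot("side","side3",(100,150,330,300),3.4)
import cv2
a,b=cv2.imread("pics/top3.png"),cv2.imread("pics/side3.png")
h=300;r=lambda i:cv2.resize(i,(390,int(i.shape[0]*390/i.shape[1])))
a,b=r(a),r(b);H=max(len(a),len(b));z=lambda i:np.vstack([i,np.zeros((H-len(i),390,3),np.uint8)])
cv2.imwrite("pics/both3.png",np.hstack([z(a),z(b)]))
```

```text
hit False
low t16.7 [0.3977 0.2379 0.071 ] op0.125 ff78.7 [ 0.6  0.1 -1.9]
pushed True
push t18.3 [0.4584 0.2395 0.0692] op0.131 ff78.7 [-0.6  0.6 -2.3]
face rx -0.010637598493015196
```

View pics/both3.png

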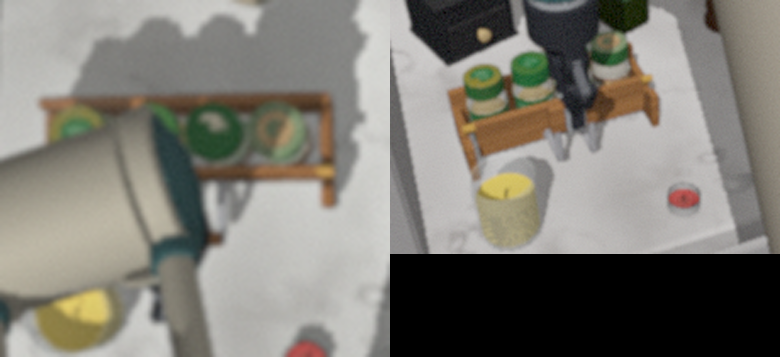

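The row is tight against the board: face rack x is −10.6 mm, against −10.5 expected. The lugs lie over the cheeks at top-view (325,172). I'll press once more, back off 3.5 mm and lower.

Run:
```python
from h import *
g=lambda fx,fz: P(rk(fx-.06,0),fz+.075)
def rx(m):
    p=observe()["position"]; q=p[:2]-RK; print(m,"face rx %.4f ry %.4f fz %.4f"%(np.cos(RY)*q[0]+np.sin(RY)*q[1]+.06,-np.sin(RY)*q[0]+np.cos(RY)*q[1],p[2]+grip_depth-.075))
print(line_to(g(-.005,.013),v=.02,stop_force=15)); rx("push")
line_to(g(-.0141,.013),v=.03); rx("back")
print(line_to(g(-.0141,-.003),v=.03,stop_force=8)); rx("seated"); st()
shot("side","side4",(150,150,310,270),4.8)
```

```text
False
push face rx -0.0094 ry -0.0007 fz 0.0122
back face rx -0.0133 ry 0.0002 fz 0.0132
True
seated face rx -0.0137 ry -0.0001 fz 0.0007
 t19.9 [0.4554 0.2399 0.057 ] op0.129 ff79.8 [ 0.  -0.6  5.3]
```

View pics/side4.png

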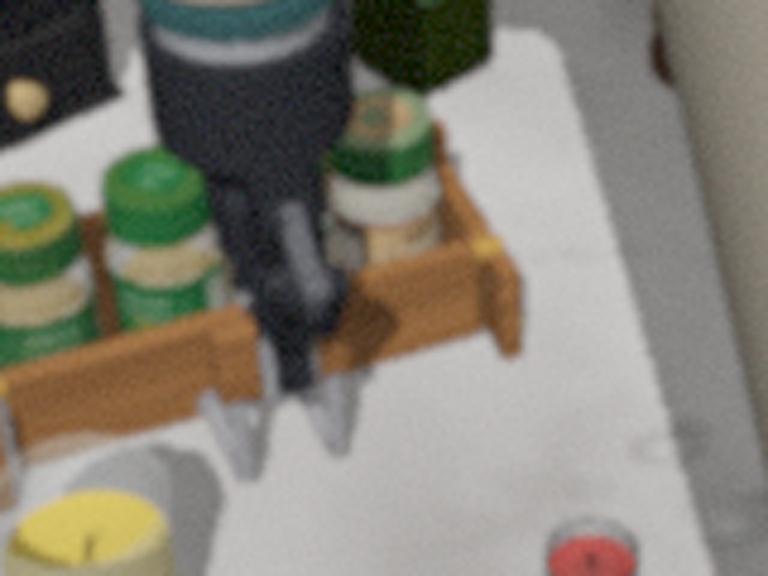

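The rail has dropped about 13 mm to the worktop, and the lugs are flush in the cheeks at (485,245) and (3,390). I'll release and retreat.

Run:
```python
from h import *
release(); st("open")
p=observe()["position"]; line_to([p[0],p[1],.24],v=.15); 
move_joints([-1.382,.276,1.505,0,1.361,-.121]); hold(.5); st("home")
shot("top","top5",(150,130,270,240),5); shot("side","side5",(100,150,330,300),3.4)
a,b=cv2.imread("pics/top5.png"),cv2.imread("pics/side5.png")
r=lambda i:cv2.resize(i,(400,int(i.shape[0]*400/i.shape[1])))
a,b=r(a),r(b);H=max(len(a),len(b));z=lambda i:np.vstack([i,np.zeros((H-len(i),400,3),np.uint8)])
cv2.imwrite("pics/both5.png",np.hstack([z(a),z(b)]))
```

```text
open t20.6 [0.454  0.2396 0.0562] op0.996 ff0.0 [-0.3 -0.3  0.4]
home t25.4 [ 0.1753 -0.5475  0.2312] op1.003 ff0.0 [ 0.3  0.5 -0.1]
```

View pics/both5.png

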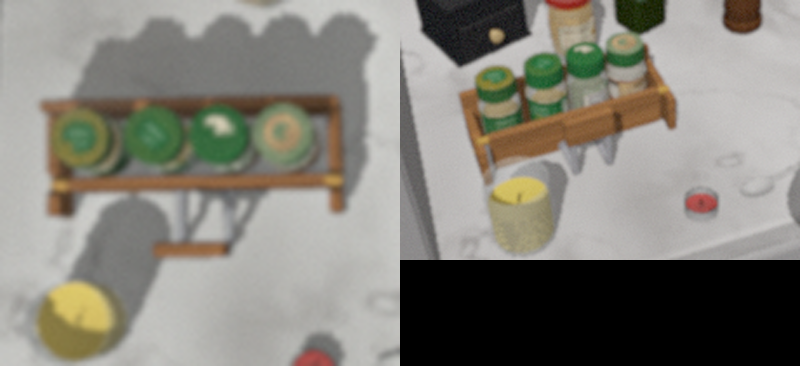

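Top view: the caps at (82,137), (155,135), (219,135) and (284,133) are in line, and the lugs sit in the notches at (60,185) and (333,180). The bystanders in view (candle, tealight) haven't moved.

```bash
python3 -c "
from station import *
print(sign_off())"
```

```text
the job is handed in; nothing more can be done
None
```

The job is handed in at about 25 s of the 58 s: the stray jar is in the gap, the row is pushed back in line against the board, the rail is seated in both notches and let go, and in the last pictures everything stands upright with the bystanders in view unmoved; no verdict came back.

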